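# Fit the flanges and clear up the nuts

### The arm

A 6-joint arm with a two-finger parallel gripper is mounted at the origin on a cart in front of the work surface, level with it; the furniture and walls round the work are solid. World frame = base frame: x ahead of the robot, y to its left, z up, the work surface at z = 0. Lengths are in mm, angles in rad, forces in N, time in s.
With the tool pointing down it reaches from about 375 to 925 mm from the base axis. Payload 5.7 kg.
Tool frame: the origin (TCP) lies at the very end of the fingers, on their centre line; the grasp point (between the pads) lies 19 mm behind it; z points along the fingers, y is the line along which they close (so a half turn about z gives the same grasp; the last joint's range is limited). The gripper opens to 85 mm and grips with 20 to 120 N. Pads are 22 mm wide; open, the fingers measure 114 mm over their backs; the gripper's body (76 mm by 85 mm) begins 54 mm behind the grasp point. The pads swing forward as they close: fully open they stand 13 mm farther back than shut.
Start: joints at [1.028, 0.359, 1.51, -0, 1.272, -0.115], TCP at [248.911, 545.9, 231.267] pointing down, gripper open.
Joint ranges: [-2.97, 2.97], [-1.01, 2.36], [0.21, 2.38], [-0.96, 4.11], [0.2, 2.71], [-2.98, 2.98]. Speed limits (rad/s): [2.39, 2.39, 3.14, 3.14, 3.14, 3.14].

### API

Orientations are given as a unit quaternion [w, x, y, z].
In Python, from rig import * gives the robot as it stands. Calls block until the motion is done:
- move_to(position, orientation): joint-space move of the TCP to a pose.
- servo_line(position, rot=None, max_speed=150, max_force=None): straight line of the TCP; rot=None keeps the orientation; max_speed is the mean speed in mm/s. With max_force (N) it stops when the force on the tool has changed by that much, and returns True; else False.
- goto_joints(angles): joint-space move.
- move_gripper(opening, squeeze=None): finger opening in mm; squeeze is the grip in N (None keeps the last); returns when the fingers have stopped.
- hold(seconds).
- ik(position, orientation): joint angles nearest the present ones, or None.
- sense(): the state.
- get_image(name): name is "scene" or "top"; returns a dict with "pixels" (420x560x3 uint8, red, green, blue), "vertical_fov" (degrees; the focal length in pixels is half the picture's height over the tangent of half this angle, whatever the lens; pixels are square), "cx", "cy" (the principal point, pixels), "rvec" (rotation vector, rad) and "tvec" (3), from world to camera coordinates, as OpenCV has them. Camera axes: x right, y down, z forward; pixel columns grow to the right and rows downward; lengths in mm; the calibration is good to about 2 mm. A picture is of the moment at which its call begins. There is no depth.
A pose or a line that the arm cannot do raises MotionError and nothing moves.
- job_done(): hands the job in; it is judged then, once.
The state is a dict: "time_s": time; "joints": joint angles; "qvel": joint speeds; "effort": joint torques, N m; "ee_pos": TCP position; "ee_rot": TCP orientation; "contact_force": force on the tool from outside, world axes, zero at the start; "wrist_torque": the same for the moment, N m; "width": finger opening in mm; "grip_force": force on a finger pad.
Only numpy, scipy, OpenCV 4.12 (cv2) and the standard library are available. Lean on these libraries where they do the work, as an engineer would, in place of code of your own. Each camera call takes 0.05 s, during which the arm holds its last target. There are 200 camera calls.

### The job

First clear the oil bottle out of the way: push it low down so that it slides upright, without being lifted or toppled, until it stands wholly on the round black drip mat. Then fit each flange that is there (one or two) on the hub of its own colour: put it over the spigot, turn it until its four holes line up with the studs, and seat it flush on the hub face. Finally tip the loose nuts out of the steel tray into the grey bin, so that every nut ends up in the bin, and set the empty tray down flat on the bench; leave the other tools where they lie.

Things in the scene. Friction and masses are not known exactly. Their poses are not given: they have to be found in the camera images.
- flange_blue_centre (a point): Loose aluminium flange with blue band, 260 g; may be absent. Disc 96 mm wide, 10 mm thick; four 14 mm through holes at 45, 135, 225, 315 degrees from x, on a circle of radius 34 mm; 29 mm bore right through; round neck 44 mm wide up to 48 mm above the underside (grip there, any yaw). Point: on the axis, 24 mm above the underside; z up out of the neck.
- hub_blue_seat (a point): Centre of the flat seat (92 mm wide, 20 mm above the bench) of a fixed hub, blue base 110 mm wide. Above it: spigot 26 mm wide, 29 mm high, tip coned; four 9 mm studs 15 mm high, radius 34 mm, at 45, 135, 225, 315 degrees from x; z up. A flange rests on the stud ends until turned to within 3 degrees of the studs (any of 4 ways), then drops; home, its point is 24 mm above this.
- flange_yellow_centre (a point): Loose aluminium flange with yellow band, 260 g; may be absent. Disc 96 mm wide, 10 mm thick; four 14 mm through holes at 45, 135, 225, 315 degrees from x, on a circle of radius 34 mm; 29 mm bore right through; round neck 44 mm wide up to 48 mm above the underside (grip there, any yaw). Point: on the axis, 24 mm above the underside; z up out of the neck.
- hub_yellow_seat (a point): Centre of the flat seat (92 mm wide, 20 mm above the bench) of a fixed hub, yellow base 110 mm wide. Above it: spigot 26 mm wide, 29 mm high, tip coned; four 9 mm studs 15 mm high, radius 34 mm, at 45, 135, 225, 315 degrees from x; z up. A flange rests on the stud ends until turned to within 3 degrees of the studs (any of 4 ways), then drops; home, its point is 24 mm above this.
- oil_bottle: Milky white squeeze bottle standing upright, about 140 g: body 64 mm in diameter up to 118 mm high with rounded shoulders, nozzle 26 mm or less in diameter above that up to 160 mm. Origin at the centre of its underside, z up. Pushed more than about 40 mm above the bench it may topple (friction with the bench about 0.5 to 0.7).
- drip_mat: Round flat black rubber mat, 110 mm in diameter, 1 mm thin (nothing catches on it), fixed to the bench. Origin at its centre on the bench.
- tray_grip (a point): Loose steel tray, 280 g, 120 mm long (x), 94 mm wide (y), floor 3 mm, 20 mm walls at the sides and -x end; the +x end is open (spout). A divider in the middle carries a red upright grip fin, 10 mm thick (y), 60 mm long (x), top 60 mm above the underside. Point: in the fin above the tray's centre, 45 mm above the underside; z up. Nuts slide from 16 to 23 degrees of slope, surely at 35 to 50.
- nut_1_centre (a point): Grey steel hex nut, 30 mm across flats (along its x), 34 mm across corners (y), 16 mm high, 60 g; it may be absent. It starts lying in a lane of the tray. This point is its centre, z along its axis.
- nut_2_centre (a point): Grey steel hex nut, 30 mm across flats (along its x), 34 mm across corners (y), 16 mm high, 60 g; it may be absent. It starts lying in a lane of the tray. This point is its centre, z along its axis.
- nut_3_centre (a point): Grey steel hex nut, 30 mm across flats (along its x), 34 mm across corners (y), 16 mm high, 60 g; it may be absent. It starts lying in a lane of the tray. This point is its centre, z along its axis.
- nut_4_centre (a point): Grey steel hex nut, 30 mm across flats (along its x), 34 mm across corners (y), 16 mm high, 60 g; it may be absent. It starts lying in a lane of the tray. This point is its centre, z along its axis.
- bin_floor (a point): Open grey plastic bin, fixed to the bench, 130 x 130 mm outside, 45 mm high, walls 4 mm, floor 4 mm. This point is the centre of its inner floor; x and y run along its sides, z up.
- pliers: Bystander: red-handled pliers lying flat, 58 x 179 x 14 mm, loose, long along its y; to be left alone. Origin at the centre of its underside.
- spanner: Bystander: combination spanner lying flat, 23 x 154 x 6 mm, loose, long along its y; to be left alone. Origin at the centre of its underside.
- tape_measure: Bystander: yellow tape measure, 35 x 76 x 60 mm, loose, long along its y; to be left alone. Origin at the centre of its underside.
- screwdriver: Bystander: red screwdriver lying, 27 x 205 x 29 mm, loose, long along its y; to be left alone. Origin at the centre of its underside.

How it is judged:
By the outcome, as a careful person would: the job done as asked, in the order asked, and still so for the second after the job is handed in, with the robot touching nothing.
Of flange_blue, flange_yellow only 1 to 2 are there at a start; the rules pass over those that are not, and their reading is None.
Of nut_1, nut_2, nut_3, nut_4 only 2 to 4 are there at a start; the rules pass over those that are not, and their reading is None.
At some moment in a run one of flange_blue, flange_yellow may be knocked a few centimetres aside while the robot is not near it.
It also fails if it takes over 210 s, if anything falls off the work surface, if the arm or the gripper's body presses on something with over 40 N, if the wrist force passes 120 N, or if a joint passes its speed limit or range.

## Working session

There is one attempt and no reset: what is moved stays moved. The work goes in short steps, each a Python script; the robot and the scene stay as the last script left them, time stands still between calls to the robot, and variables do not carry over. Pictures are saved under pics/ and viewed, at most 14 in all, crops included, and the job is handed in when it is done.

```bash
ls; mkdir -p pics; python3 - <<'E'
from rig import *
import cv2,numpy as np
for n in("scene","top"):
    d=get_image(n); cv2.imwrite(f"pics/{n}0.png",cv2.cvtColor(d["pixels"],cv2.COLOR_RGB2BGR))
    print(n,d["vertical_fov"],d["cx"],d["cy"],d["rvec"],d["tvec"])
    R=cv2.Rodrigues(np.array(d["rvec"],float))[0];print(-R.T@np.array(d["tvec"]))
print(sense())
E
```

```text
pics
scene 43.47432222756548 279.1775814099897 207.8917502812841 [ 2.25374113 -0.78555569  0.31830961] [-466.51664226  330.86541472 1340.15675341]
[ -69.20599681 -844.47197584 1185.41445744]
top 54.19683319572685 278.0797006467877 206.98322679592835 [ 2.17546038 -2.12801239  0.14787335] [ -31.57136055  611.16111455 1226.33048238]
[ 440.20337841  -18.01837153 1297.80485231]
{'time_s': 0.1, 'joints': array([ 1.02788098e+00,  3.59451341e-01,  1.51136031e+00,  1.69482161e-05,
        1.27248456e+00, -1.15105247e-01]), 'qvel': array([-9.77237911e-05, -2.55842538e-04, -3.96142325e-03,  2.14215293e-04,
        1.72545145e-04, -8.38382753e-04]), 'effort': array([-3.72425093e-04, -5.28646553e+01, -2.79353660e+01, -4.77016565e-04,
        5.03079908e-03, -1.94714977e-05]), 'ee_pos': array([248.60577152, 545.38348986, 230.51296252]), 'ee_rot': array([-2.82877939e-04,  2.12279924e-01,  9.77208529e-01, -8.03472931e-04]), 'contact_force': array([-0.17899   ,  0.11952226, -0.2789423 ]), 'wrist_torque': array([ 0.03370548,  0.00089191, -0.04454457]), 'grip_force': 0.0, 'width': 85.4799312913888}
```

View pics/scene0.png

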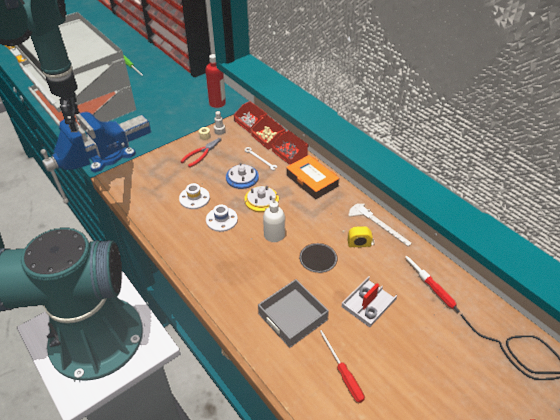

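View pics/top0.png

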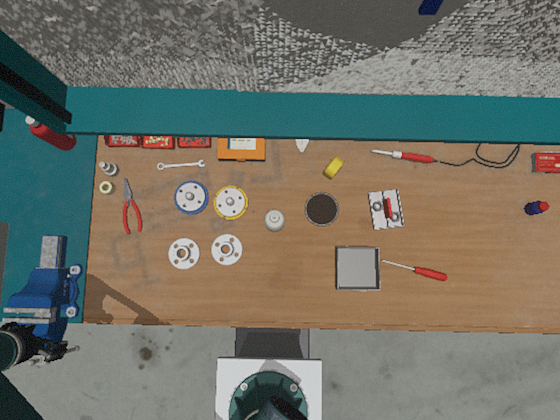

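The scene view shows two flanges at (194,197) and (221,217), the bottle at (274,222), the mat at (318,258), the tray at (370,300) and the bin at (293,313). The top view shows blue hub (191,197), yellow hub (230,203), flanges (184,253) and (227,249), bottle (275,220), mat (322,209), tray (386,210) and bin (358,269). I'll zoom in next.

```bash
cat > h.py <<'E'
from rig import *
import cv2,numpy as np
from scipy.spatial.transform import Rotation as Ro
def cam(n):
    d=get_image(n);p=d["pixels"];f=p.shape[0]/2/np.tan(np.radians(d["vertical_fov"])/2)
    d["K"]=np.array([[f,0,d["cx"]],[0,f,d["cy"]],[0,0,1.]]);d["R"]=cv2.Rodrigues(np.array(d["rvec"],float))[0]
    d["t"]=np.array(d["tvec"],float);d["C"]=-d["R"].T@d["t"];d["bgr"]=cv2.cvtColor(p,cv2.COLOR_RGB2BGR);d["hsv"]=cv2.cvtColor(d["bgr"],cv2.COLOR_BGR2HSV);return d
def ray(d,uv): return d["R"].T@np.linalg.solve(d["K"],[uv[0],uv[1],1.])
def onz(d,uv,z):
    r=ray(d,uv);return d["C"]+r*(z-d["C"][2])/r[2]
def proj(d,X): 
    c=d["K"]@(d["R"]@np.array(X,float)+d["t"]);return c[:2]/c[2]
def tri(d1,u1,d2,u2):
    A=[];b=[]
    for d,u in((d1,u1),(d2,u2)):
        r=ray(d,u);r/=np.linalg.norm(r);P=np.eye(3)-np.outer(r,r);A.append(P);b.append(P@d["C"])
    return np.linalg.lstsq(np.vstack(A),np.hstack(b),rcond=None)[0]
def crop(d,x0,y0,w,h,s,fn): cv2.imwrite("pics/"+fn,cv2.resize(d["bgr"][y0:y0+h,x0:x0+w],None,fx=s,fy=s,interpolation=cv2.INTER_CUBIC))
def down(yaw): # tool pointing down; tool y axis (closing) at angle yaw from world y
    q=(Ro.from_euler("z",yaw)*Ro.from_quat([0,1,0,0])).as_quat();return [q[3],q[0],q[1],q[2]]
E
python3 - <<'E'
from h import *
t=cam("top");s=cam("scene")
crop(t,160,150,130,130,4.6,"t1.png");crop(t,300,150,150,150,4,"t2.png");crop(s,170,150,130,100,6,"s1.png");crop(s,250,230,160,120,5,"s2.png")
E
```

```text
(no output)
```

View pics/t1.png

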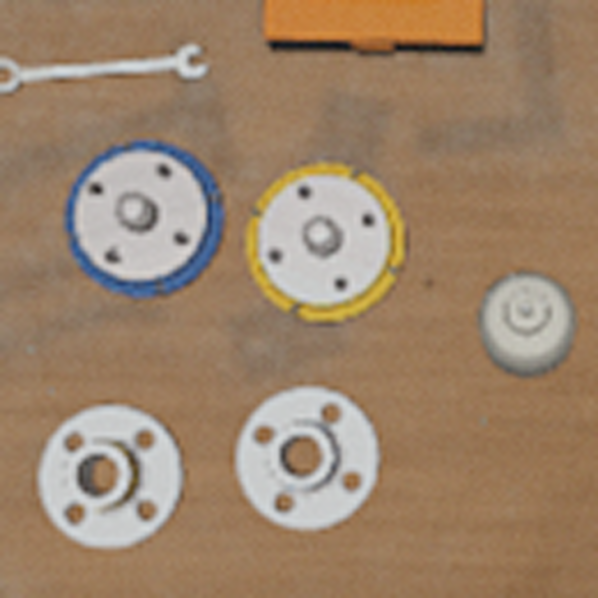

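View pics/t2.png

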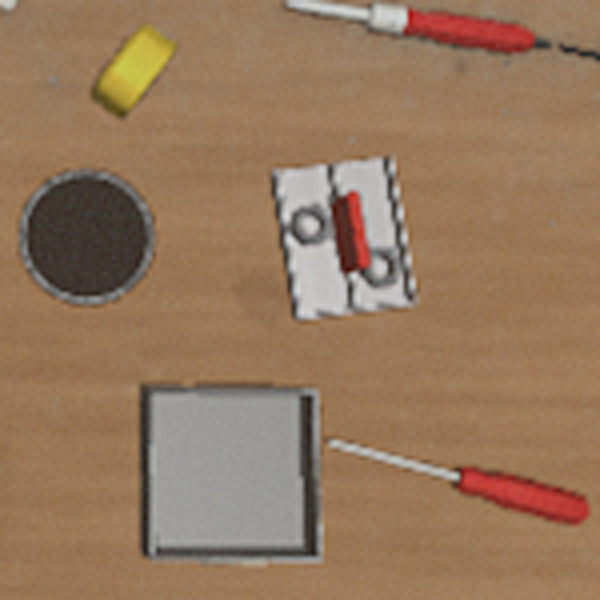

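View pics/s1.png

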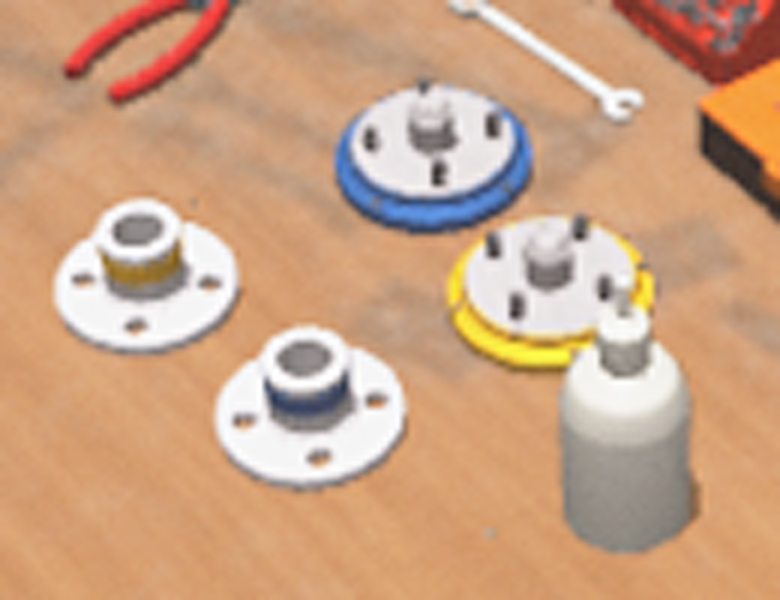

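View pics/s2.png

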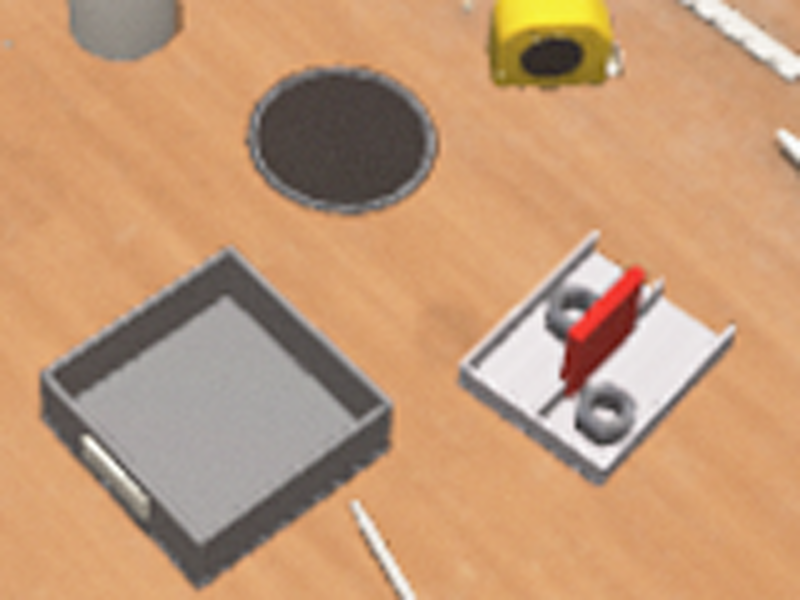

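The crops identify the parts. The flange with the yellow band is at top (184,253), and the blue one is at top (226,249). There are two nuts, one in each lane. The tray spout faces +x and the bin is intact. Next I'll measure everything.

```bash
cat > m.py <<'E'
from h import *
def comps(mask,amin,amax,box=None):
    out=[];cs,_=cv2.findContours(mask.astype(np.uint8)*255,cv2.RETR_EXTERNAL,cv2.CHAIN_APPROX_NONE)
    for c in cs:
        h=cv2.convexHull(c);a=cv2.contourArea(h)
        m=h.reshape(-1,2).mean(0)
        if amin<a<amax and len(c)>=5 and (box is None or(box[0]<m[0]<box[2] and box[1]<m[1]<box[3])): out.append((h,a,m))
    return out
def white(d): return (d["hsv"][...,1]<45)&(d["hsv"][...,2]>150)
def ell(h): return np.array(cv2.fitEllipse(h)[0])
def discs(t,box=(120,160,262,300)):
    """white discs in the top view: (centre pixel, size)"""
    return [(ell(h),a,cv2.fitEllipse(h)[1]) for h,a,m in comps(white(t),350,1100,box)]
def phase(t,ctr,z):
    """four-fold hole/stud phase in degrees (mod 90, as deg of x axis so that holes are at 45+phase)"""
    s=8;w=18;x0,y0=int(ctr[0])-w,int(ctr[1])-w
    g=cv2.resize(cv2.cvtColor(t["bgr"],cv2.COLOR_BGR2GRAY)[y0:y0+2*w,x0:x0+2*w],None,fx=s,fy=s,interpolation=cv2.INTER_CUBIC)
    C=onz(t,ctr,z);yy,xx=np.mgrid[0:2*w*s,0:2*w*s];u=x0+(xx+.5)/s-.5;v=y0+(yy+.5)/s-.5
    Rr=np.stack([u,v,np.ones_like(u)],-1)@np.linalg.inv(t["K"]).T@t["R"];X=t["C"]+Rr*((z-t["C"][2])/Rr[...,2])[...,None]
    P=X-C;r=np.hypot(P[...,0],P[...,1]);a=np.arctan2(P[...,1],P[...,0])
    m=(abs(r-34)<8);wt=np.clip(np.median(g[m])-25-g[m].astype(float),0,None)
    S=(wt*np.exp(4j*a[m])).sum();return (np.degrees(np.angle(S))/4-45)%90,abs(S)/wt.sum()
E
python3 - <<'E'
from m import *
np.set_printoptions(precision=1,suppress=True)
t=cam("top");s=cam("scene")
for c,a,ax in discs(t): print("disc",c,a,ax,onz(t,c,10),onz(t,c,20),phase(t,c,10),phase(t,c,30 if c[1]<225 else 10))
P=lambda u,v,x0,y0,k:((u+.5)/k-.5+x0,(v+.5)/k-.5+y0)
pr={"neckY":((100,475),(137,229)),"neckB":((303,457),(305,358)),"spigB":((138,212),(433,106)),"spigY":((324,237),(549,241)),"nozz":((527,311),(624,280))}
for k,(a,b) in pr.items(): print(k,tri(t,P(*a,160,150,4.6),s,P(*b,170,150,6)))
b=P(625,505,170,150,6);print("bottle base approx",onz(s,b,0))
H=t["hsv"]
dark=(H[...,2]<90)
for h,a,m in comps(dark,600,1300,(300,185,345,235)): c=ell(h);print("mat",a,onz(t,c,1))
for h,a,m in comps((s["hsv"][...,2]<100),300,1500,(295,240,345,275)): c=ell(h);print("mat scene",a,onz(s,c,1))
red=lambda d:((d["hsv"][...,0]<8)|(d["hsv"][...,0]>172))&(d["hsv"][...,1]>130)
for h,a,m in comps(red(t),30,400,(370,185,405,230)): print("fin top",a,cv2.boxPoints(cv2.minAreaRect(h)))
pr={"finfar":((349,194),(638,272)),"finnear":((366,268),(570,352)),"bin00":((146,386),(45,374)),"bin01":((318,390),(228,252)),"bin11":((318,558),(388,408)),"trA":((275,172),(597,236)),"trB":((414,303),(604,475)),"trC":((297,318),(464,366)),"trD":((393,157),(732,330))}
for k,(a,b) in pr.items(): print(k,tri(t,P(*a,300,150,4),s,P(*b,250,230,5)))
for c in((146,386),(318,390),(318,558),(146,556)):print("bin rim",onz(t,P(*c,300,150,4),45))
E
```

```text
disc [183.4 253.2] 745.0 (30.790952682495117, 31.47865867614746) [464.1 273.7  10. ] [464.  271.5  20. ] (np.float64(3.7888413320168013), np.float64(0.9263331875491068)) (np.float64(3.7888413320168013), np.float64(0.9263331875491068))
disc [226.4 249.1] 740.5 (30.87898826599121, 31.255216598510742) [479.6 140.3  10. ] [479.3 139.1  20. ] (np.float64(18.919787868416392), np.float64(0.9290166582824313)) (np.float64(18.919787868416392), np.float64(0.9290166582824313))
disc [229.9 201.7] 603.5 (27.580652236938477, 28.591564178466797) [629.4 135.1  10. ] [627.9 133.9  20. ] (np.float64(68.12993182944186), np.float64(0.9555735758852854)) (np.float64(68.12995982942795), np.float64(0.9555741966674672))
disc [190.  196.4] 611.5 (27.65411949157715, 28.915794372558594) [643.6 262.3  10. ] [642.  260.1  20. ] (np.float64(16.226973035285738), np.float64(0.9502358885162779)) (np.float64(16.228240687473615), np.float64(0.9497393391030713))
neckY [463.4 270.5  53.8]
neckB [478.7 137.8  53.6]
spigB [639.3 253.5  54.9]
spigY [625.1 129.2  54.4]
nozz [567.1  -8.6 165.6]
bottle base approx [572.6  -2.    0. ]
mat 689.5 [ 614.9 -155.7    1. ]
mat scene 657.0 [ 615.5 -154.2    1. ]
fin top 112.5 [[382.3 198.8]
 [388.8 197.7]
 [391.8 216. ]
 [385.4 217.1]]
finfar [ 645.1 -351.2   56.8]
finnear [ 587.  -363.5   51. ]
bin00 [ 447.6 -182.5  -26.4]
bin01 [ 461.6 -281.6  166.5]
bin11 [ 411.4 -337.2  127.6]
trA [ 668.2 -303.4   19.3]
trB [ 566.2 -412.    14.9]
trC [ 552.9 -319.8   18.4]
trD [ 679.9 -394.6   22.7]
bin rim [ 495.  -197.3   45. ]
bin rim [ 494.8 -328.1   45. ]
bin rim [ 369.2 -326.7   45. ]
bin rim [ 367.9 -197.6   45. ]
```

```bash
cat >> h.py <<'E'
def tiltq(d,th,flip=1):
    d=np.array([d[0],d[1],0.])/np.hypot(d[0],d[1]);k=np.array([0,0,1.])
    z=d*np.sin(th)-k*np.cos(th);x=flip*(d*np.cos(th)+k*np.sin(th));y=np.cross(z,x)
    q=Ro.from_matrix(np.stack([x,y,z],1)).as_quat();return [q[3],q[0],q[1],q[2]]
E
python3 - <<'E'
from m import *
np.set_printoptions(precision=2,suppress=True)
b=np.array([570,-5.]);m=np.array([615,-155.]);u=(m-b)/np.hypot(*(m-b))
best=None
for fl in(1,-1):
  for th in (30,34,38):
    q=tiltq(u,np.radians(th),fl)
    print(th,fl,[ik([*(b-u*70),150],q) , ik([*(m-u*30),14],q)])
for y in(-90,-60,-30,0,30,60,90,120): 
    print(y,[ (None if (j:=ik(p,down(np.radians(y)))) is None else j[[0,5]]) for p in([470,140,60],[464,272,60],[640,256,60],[626,131,60],[617,-358,60],[432,-262,200])])
E
```

```text
30 1 [array([ 0.33,  0.44,  1.76, -0.61,  1.05, -2.77]), array([-0.03,  0.66,  1.82, -0.87,  0.67, -2.76])]
34 1 [array([ 0.37,  0.47,  1.76, -0.68,  1.08, -2.68]), None]
38 1 [array([ 0.4 ,  0.49,  1.76, -0.75,  1.11, -2.61]), None]
30 -1 [array([ 0.33,  0.44,  1.76, -0.61,  1.05,  0.37]), array([-0.03,  0.66,  1.82, -0.87,  0.67,  0.38])]
34 -1 [array([ 0.37,  0.47,  1.76, -0.68,  1.08,  0.46]), None]
38 -1 [array([ 0.4 ,  0.49,  1.76, -0.75,  1.11,  0.54]), None]
-90 [array([0.15, 0.15]), array([0.4, 0.4]), array([0.28, 0.28]), array([0.1, 0.1]), array([-0.62, -0.62]), array([-0.68, -0.68])]
-60 [array([ 0.15, -0.38]), array([ 0.4 , -0.12]), array([ 0.28, -0.24]), array([ 0.1 , -0.43]), array([-0.62, -1.15]), array([-0.68, -1.21])]
-30 [array([ 0.15, -0.9 ]), array([ 0.4 , -0.65]), array([ 0.28, -0.77]), array([ 0.1 , -0.95]), array([-0.62, -1.67]), array([-0.68, -1.73])]
0 [array([ 0.15, -1.42]), array([ 0.4 , -1.17]), array([ 0.28, -1.29]), array([ 0.1 , -1.47]), array([-0.62, -2.19]), array([-0.68, -2.25])]
30 [array([ 0.15, -1.95]), array([ 0.4 , -1.69]), array([ 0.28, -1.81]), array([ 0.1, -2. ]), array([-0.62, -2.72]), array([-0.68, -2.78])]
60 [array([ 0.15, -2.47]), array([ 0.4 , -2.22]), array([ 0.28, -2.34]), array([ 0.1 , -2.52]), None, None]
90 [None, array([ 0.4 , -2.74]), array([ 0.28, -2.86]), None, array([-0.62,  2.52]), array([-0.68,  2.46])]
120 [array([0.15, 2.77]), None, array([0.28, 2.9 ]), array([0.1 , 2.72]), array([-0.62,  2.  ]), array([-0.68,  1.94])]
```

```bash
cat > push.py <<'E'
from m import *
np.set_printoptions(precision=1,suppress=True)
b=np.array([570,-5.]);m=np.array([615,-155.]);u=(m-b)/np.hypot(*(m-b));q=tiltq(u,np.radians(32),-1)
Z=13
move_gripper(22)
move_to([*(b-u*75),170],q)
servo_line([*(b-u*75),Z],max_speed=120)
print(servo_line([*(b-u*40),Z],max_speed=60),sense()["ee_pos"],sense()["contact_force"])
servo_line([*(b-u*20),Z],max_speed=40)
s=cam("scene");crop(s,200,150,200,150,4,"p1.png");print(sense())
E
python3 push.py
```

```text
False [558.5  33.1  12.9] [ 0.7 -0.3 -1.2]
{'time_s': 5.8333, 'joints': array([ 0.3,  0.7,  1.8, -0.8,  0.8,  0.6]), 'qvel': array([ 0., -0., -0.,  0.,  0.,  0.]), 'effort': array([ -0.2, -55.9, -12.1,  -2. ,   2. ,  -0. ]), 'ee_pos': array([564.3,  14.1,  13. ]), 'ee_rot': array([ 0.2,  0.6,  0.8, -0.2]), 'contact_force': array([ 0.1,  0.7, -0.1]), 'wrist_torque': array([ 0.3,  0.1, -0. ]), 'grip_force': 0.0, 'width': 21.764757511821983}
```

View pics/p1.png

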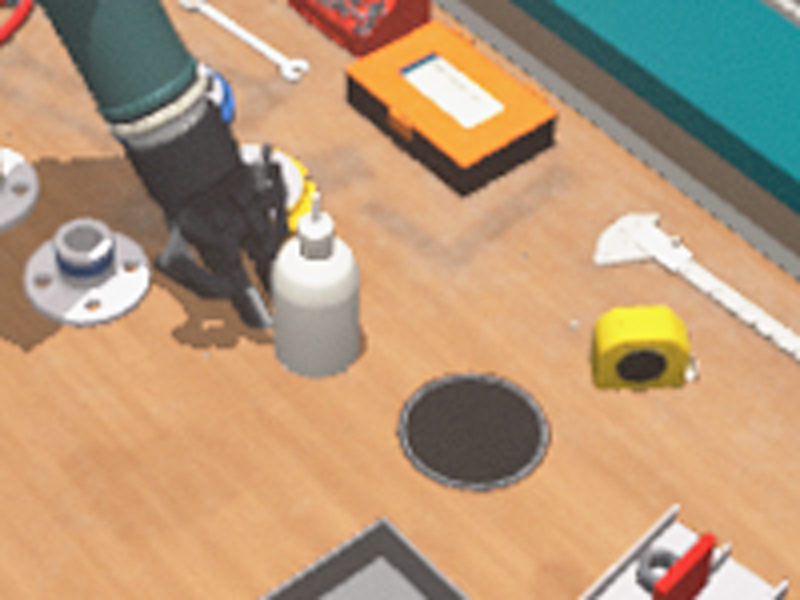

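The bottle is upright at crop (317,330), moving with the fingers low on its side, and the mat is ahead at (473,430). I'll push on.

```bash
cat > push2.py <<'E'
from m import *
np.set_printoptions(precision=1,suppress=True)
b=np.array([570,-5.]);m=np.array([615,-155.]);u=(m-b)/np.hypot(*(m-b))
Z=13
servo_line([*(m-u*38),Z],max_speed=45)
servo_line([*(m-u*90),Z+5],max_speed=80)
servo_line([*(m-u*120),180],max_speed=150)
move_to([480,60,230],down(np.radians(-60)))
move_gripper(80)
s=cam("scene");t=cam("top");a=s["bgr"][190:310,250:410];bb=t["bgr"][160:280,170:360]
f=lambda i:cv2.resize(i,(640,int(640*i.shape[0]/i.shape[1])),interpolation=cv2.INTER_CUBIC)
cv2.imwrite("pics/p2.png",cv2.resize(np.hstack([f(a)[:404],f(bb)[:404]]),(800,252)));print(sense()["time_s"])
for c,a,ax in discs(t): print("disc",c,a,ax,onz(t,c,10),onz(t,c,20),phase(t,c,10))
E
python3 push2.py
```

```text
12.575
disc [180.9 252.6] 518.5 (25.164888381958008, 31.415348052978516) [465.9 281.5  10. ] [465.7 279.2  20. ] (np.float64(4.678996337739989), np.float64(0.135969226028266))
disc [230.  201.4] 577.0 (27.07863998413086, 28.395374298095703) [630.4 134.8  10. ] [628.9 133.6  20. ] (np.float64(61.40847431578699), np.float64(0.6747849400002985))
disc [190.  196.4] 611.0 (27.780357360839844, 28.752552032470703) [643.7 262.2  10. ] [642.2 260.   20. ] (np.float64(16.28810678046537), np.float64(0.9508531879550302))
```

View pics/p2.png

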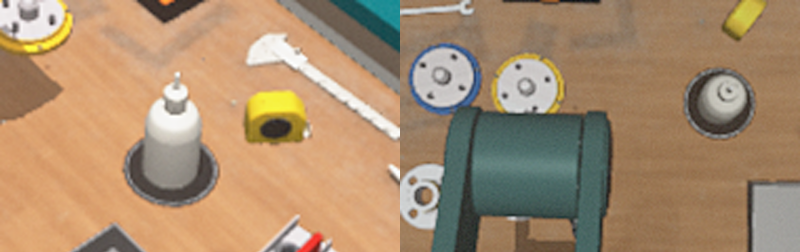

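The bottle stands upright and wholly on the mat: scene crop (172,165), top crop (725,98). Next I'll grip the blue flange at two yaws to centre it truly under the TCP, then calibrate the camera bias from that.

```bash
cat > cen.py <<'E'
from m import *
import sys
np.set_printoptions(precision=2,suppress=True)
def centre(x,y,y1,y2):
    move_gripper(82)
    move_to([x,y,110],down(np.radians(y1)));servo_line([x,y,15],max_speed=100,max_force=15)
    move_gripper(30,25);print(sense()["width"],sense()["ee_pos"]);move_gripper(82)
    servo_line([x,y,70],max_speed=120);move_to([x,y,70],down(np.radians(y2)));servo_line([x,y,15],max_speed=100,max_force=15)
    move_gripper(30,25);e=sense()["ee_pos"];print(sense()["width"],e);move_gripper(82)
    servo_line([x,y,110],max_speed=150);return e
if __name__=="__main__":
    e=centre(479.3,139.5,-60,30)
    move_to([500,-160,250],down(0))
    t=cam("top");s=cam("scene");print(sense()["time_s"])
    for c,a,ax in discs(t): print("disc",c,a,ax,onz(t,c,10),onz(t,c,20),phase(t,c,10 if c[1]>225 else 30))
    for h,a,m in comps(white(s),200,1500,(170,150,300,250)): print("scene",ell(h),a)
    crop(s,170,150,130,100,6,"s3.png")
E
python3 cen.py
```

```text
43.21728627751881 [479.74 139.62  15.61]
43.455971118317876 [479.65 139.66  15.75]
21.1917
disc [183.47 253.14] 748.5 (30.802440643310547, 31.643808364868164) [464.3  273.56  10.  ] [464.11 271.3   20.  ] (np.float64(3.7966965387149685), np.float64(0.9268220565339883))
disc [227.11 249.18] 738.0 (30.7904052734375, 31.415695190429688) [479.55 138.09  10.  ] [479.24 136.88  20.  ] (np.float64(19.21728147069382), np.float64(0.9271137776089625))
disc [229.89 201.75] 603.5 (27.580652236938477, 28.591564178466797) [629.37 135.06  10.  ] [627.9  133.87  20.  ] (np.float64(68.10669125277923), np.float64(0.9557205767621741))
disc [190.03 196.42] 614.0 (27.77239990234375, 28.905569076538086) [643.65 262.22  10.  ] [642.07 260.04  20.  ] (np.float64(16.293474302822716), np.float64(0.9503562501068715))
scene [221.44 218.09] 608.0
scene [260.73 195.58] 381.5
scene [193.72 195.96] 561.0
scene [241.38 172.95] 390.0
scene [289.65 157.27] 203.5
```

View pics/s3.png

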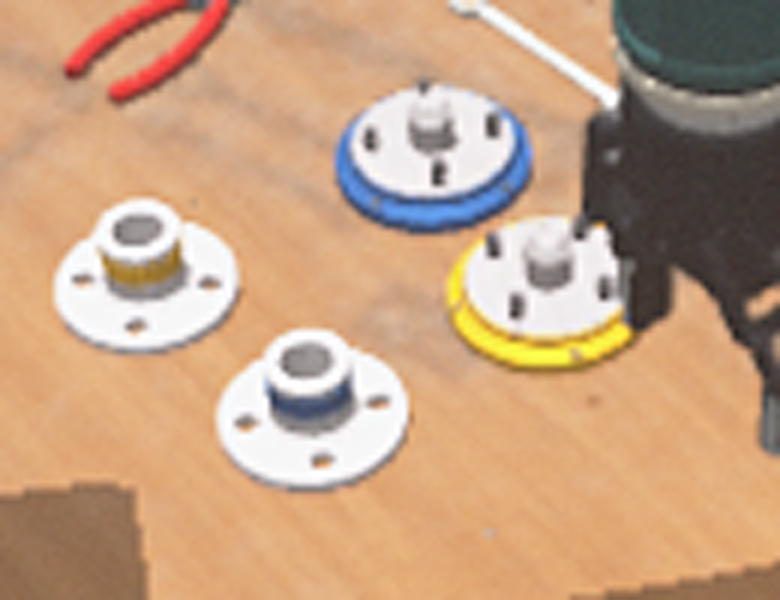

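The flange widths and position agree: true centre (479.65,139.65), vision bias about (0.1,1.6). In the scene crop the blue hub studs are at (424,85), (370,139), (494,126) and (439,174). I'll cross-check the hub centres with the studs, bias-corrected.

```bash
cat > hub.py <<'E'
from m import *
np.set_printoptions(precision=2,suppress=True)
t=cam("top");s=cam("scene")
P=lambda u,v,x0,y0,k:((u+.5)/k-.5+x0,(v+.5)/k-.5+y0)
T=np.array([479.65,139.65])
print("scene bias",T-onz(s,P(311.5,411.5,170,150,6),10)[:2])
def blobs(ctr,z):
    k=8;w=17;x0,y0=int(ctr[0])-w,int(ctr[1])-w
    g=cv2.resize(cv2.cvtColor(t["bgr"],cv2.COLOR_BGR2GRAY)[y0:y0+2*w,x0:x0+2*w],None,fx=k,fy=k,interpolation=cv2.INTER_CUBIC)
    n,l,st,ce=cv2.connectedComponentsWithStats((g<125).astype(np.uint8));C=np.array([k*(ctr[0]-x0+.5),k*(ctr[1]-y0+.5)])
    o=[c for c,q in zip(ce,st) if 60<q[4]<1500 and 60<np.hypot(*(c-C))<115]
    return [onz(t,P(*c,x0,y0,k),z)[:2] for c in o]
for n,c,z in(("Bfl",(227.1,249.2),8),("Yfl",(183.5,253.1),8),("Yhub",(229.9,201.7),30),("Bhub",(190,196.4),30)):
    b=np.array(blobs(c,z));print(n,len(b),b.mean(0) if len(b) else 0, np.hypot(*(b-b.mean(0)).T))
    a=np.degrees(np.arctan2(*(b-b.mean(0)).T[::-1]));print("  phase",(a-45)%90)
print("Bhub scene",onz(s,P(431.75,131,170,150,6),27.5),"Yhub scene",onz(s,P(np.mean([493,517,582,606]),np.mean([245,306,227,288]),170,150,6),27.5))
E
python3 hub.py
```

```text
scene bias [-1.25 -1.96]
Bfl 4 [478.98 139.33] [35.54 34.6  33.43 35.25]
  phase [20.23 17.9  17.29 22.15]
Yfl 4 [464.   275.36] [34.81 34.17 34.14 33.07]
  phase [3.49 5.44 2.53 3.51]
Yhub 4 [627.88 133.85] [33.89 33.32 33.84 33.95]
  phase [68.05 67.61 67.53 68.93]
Bhub 4 [641.7  259.34] [34.07 33.91 34.03 34.11]
  phase [16.69 15.84 15.91 16.47]
Bhub scene [644.31 263.1   27.5 ] Yhub scene [630.26 136.38  27.5 ]
```

```bash
cat > fit.py <<'E'
from m import *
np.set_printoptions(precision=2,suppress=True)
def pick(x,y,yaw):
    move_gripper(82);move_to([x,y,90],down(np.radians(yaw)));servo_line([x,y,15],max_speed=100,max_force=15)
    move_gripper(30,45);z=sense()["ee_pos"][2];print("grip",sense()["width"],sense()["ee_pos"])
    servo_line([x,y,z+78],max_speed=120);print("lift",sense()["width"],sense()["contact_force"]);return z
def fit(hx,hy,yaw,z0):
    """lower, then turn in small steps until it drops"""
    servo_line([hx,hy,z0+78],rot=down(np.radians(yaw)),max_speed=150)
    hold(.2);st=servo_line([hx,hy,z0+20.5],max_speed=40,max_force=8);e=sense();print("down",st,e["ee_pos"]-[0,0,z0],e["contact_force"],e["wrist_torque"])
    if e["ee_pos"][2]-z0>40: print("on spigot");return False
    for dy in(0,2,-2,4,-4,6,-6,8,-8):
        z=sense()["ee_pos"][2]
        if z-z0<22.5: break
        servo_line([hx,hy,z+.7],rot=down(np.radians(yaw+dy)),max_speed=40);
        st=servo_line([hx,hy,z0+20.5],max_speed=40,max_force=8);e=sense();print(dy,st,e["ee_pos"]-[0,0,z0],e["contact_force"])
    return sense()["ee_pos"][2]-z0<22.5
def release(hx,hy,z0):
    move_gripper(82);servo_line([hx,hy,z0+110],max_speed=150)
E
python3 - <<'E'
from fit import *
z0=pick(479.65,139.65,-30);print(z0)
ok=fit(642.5,260.8,-30-3.2,z0);print(ok,sense()["time_s"])
E
```

```text
grip 43.167546179527676 [479.97 139.69  15.79]
lift 43.23964917385605 [ 0.17  0.6  -2.66]
15.790538325100085
down False [642.75 260.87  20.86] [ 0.21 -0.4  -2.61] [-0.09 -0.03 -0.03]
True 28.2333
```

```bash
python3 - <<'E'
from fit import *
from cen import centre
release(642.5,260.8,36)
move_to([500,-160,250],down(0))
t=cam("top");s=cam("scene")
for c,a,ax in discs(t): print("disc",c,a,ax,onz(t,c,10)[:2],phase(t,c,10 if c[1]>225 else 30))
crop(s,170,150,130,100,6,"s4.png");print(sense()["time_s"])
E
```

```text
disc [183.48 253.12] 751.0 (30.7855167388916, 31.695316314697266) [464.35 273.53] (np.float64(3.7702213155456548), np.float64(0.927015548700161))
disc [229.89 201.75] 606.5 (27.580547332763672, 28.592111587524414) [629.37 135.06] (np.float64(68.13823995498882), np.float64(0.9555613045570097))
disc [189.45 195.88] 733.0 (30.49839973449707, 31.240219116210938) [645.35 264.17] (np.float64(15.892131427499066), np.float64(0.9433567262144301))
31.3583
```

View pics/s4.png

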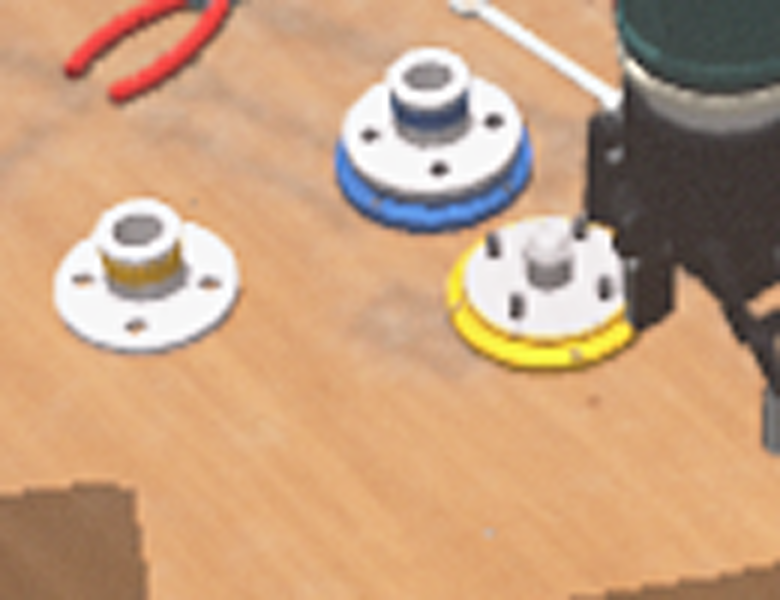

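The blue flange sits flush, disc at crop (435,140) with the studs in its holes. The yellow flange is unmoved at (145,275). Now I'll fit the yellow one.

```bash
python3 - <<'E'
from fit import *
from cen import centre
e=centre(464.5,275.2,-90,0)
z0=pick(e[0],e[1],0)
ok=fit(628.5,134.8,-25.7,z0);print(ok,sense()["time_s"])
if ok:
    release(628.5,134.8,z0+20.5)
    move_to([500,-160,250],down(0))
    t=cam("top");s=cam("scene");print(sense()["time_s"])
    crop(s,170,150,150,110,5,"s5.png")
E
```

```text
44.407498824844794 [464.74 275.35  15.64]
42.8049148833906 [464.96 275.34  15.73]
grip 42.48689508672253 [465.41 275.48  15.77]
lift 42.294006100726705 [-0.25  0.39 -3.78]
down False [628.76 134.82  20.8 ] [ 0.33 -0.05 -2.43] [ 0.03 -0.01 -0.01]
True 46.05
48.7833
```

```bash
cat > tray.py <<'E'
from m import *
np.set_printoptions(precision=2,suppress=True)
BIN=np.array([431.7,-262.4]);LZ=62.
def tpose(phi,th,lip=None,G=None,flip=1):
    """TCP pose with tray spout azimuth phi and pitch th (deg)"""
    s=np.array([np.cos(np.radians(phi)),np.sin(np.radians(phi)),0]);k=np.array([0,0,1.]);c,n=np.cos(np.radians(th)),np.sin(np.radians(th))
    xa=s*c-k*n;za=s*n+k*c
    if G is None: G=np.array(lip)-60*xa+42*za
    z=-za;x=flip*xa;M=np.stack([x,np.cross(z,x),z],1);q=Ro.from_matrix(M).as_quat()
    return np.array(G)+19*z,[q[3],q[0],q[1],q[2]]
def lip(phi,back=30,z=LZ): return [BIN[0]-back*np.cos(np.radians(phi)),BIN[1]-back*np.sin(np.radians(phi)),z]
E
python3 - <<'E'
from tray import *
for fl in(1,-1):
    print("pick",fl,ik(*tpose(8.5,0,G=[617,-357.5,45],flip=fl)))
    for phi in range(-180,180,30):
        r=[ik(*tpose(phi,th,lip(phi),flip=fl)) for th in(0,25,47)]
        print(phi,[None if j is None else j for j in r])
E
```

```text
pick 1 [-0.62  0.72  1.41 -0.    1.01  0.8 ]
-180 [array([-0.58,  0.5 ,  1.69, -0.  ,  0.95, -2.16]), array([-0.8 ,  0.36,  2.03,  0.64,  0.53, -2.9 ]), array([-1.09,  0.44,  2.29,  1.63,  0.71,  2.14])]
-150 [array([-0.53,  0.47,  1.76, -0.  ,  0.91, -2.62]), array([-0.85,  0.4 ,  1.95,  0.61,  0.8 ,  2.9 ]), array([-1.15,  0.51,  2.06,  1.03,  1.01,  2.26])]
-120 [None, array([-0.84,  0.44,  1.86,  0.48,  1.04,  2.53]), array([-1.08,  0.6 ,  1.81,  0.7 ,  1.32,  2.2 ])]
-90 [array([-0.53,  0.37,  1.96, -0.  ,  0.82,  2.61]), array([-0.8 ,  0.48,  1.77,  0.32,  1.22,  2.18]), array([-0.95,  0.68,  1.59,  0.44,  1.58,  2.03])]
-60 [array([-0.61,  0.33,  2.03, -0.  ,  0.78,  2.01]), array([-0.73,  0.51,  1.71,  0.13,  1.34,  1.82]), array([-0.79,  0.74,  1.45,  0.19,  1.76,  1.78])]
-30 [array([-0.72,  0.31,  2.06, -0.  ,  0.77,  1.38]), array([-0.66,  0.52,  1.69, -0.06,  1.36,  1.46]), array([-0.63,  0.76,  1.4 , -0.08,  1.8 ,  1.48])]
0 [array([-0.82,  0.33,  2.03, -0.  ,  0.78,  0.76]), array([-0.59,  0.51,  1.72, -0.25,  1.29,  1.09]), array([-0.48,  0.74,  1.46, -0.35,  1.7 ,  1
[... 1718 characters left out ...]
0.59,  0.51,  1.72, -0.25,  1.29, -2.05]), array([-0.48,  0.74,  1.46, -0.35,  1.7 , -1.96])]
30 [array([-0.86,  0.37,  1.95, -0.  ,  0.82, -2.96]), array([-0.54,  0.48,  1.78, -0.42,  1.14, -2.41]), array([-0.35,  0.67,  1.61, -0.6 ,  1.48, -2.19])]
60 [array([-0.86,  0.42,  1.85, -0.  ,  0.87,  2.81]), array([-0.52,  0.44,  1.87, -0.56,  0.92, -2.77]), array([-0.26,  0.59,  1.83, -0.87,  1.17, -2.34])]
90 [array([-0.81,  0.47,  1.75, -0.  ,  0.92,  2.33]), None, None]
120 [array([-0.74,  0.5 ,  1.69, -0.  ,  0.95,  1.88]), array([-0.61,  0.36,  2.03, -0.48,  0.39,  2.42]), None]
150 [array([-0.66,  0.51,  1.67, -0.  ,  0.96,  1.44]), array([-0.71,  0.35,  2.06,  0.26,  0.32,  1.15]), None]
```

View pics/s5.png

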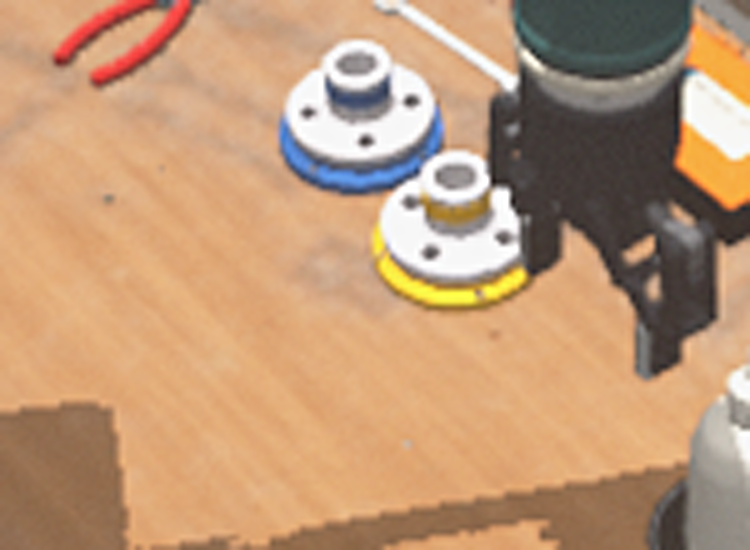

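Both flanges sit flush: the blue disc is at (360,115) and the yellow disc at (450,220), each with studs in its holes. Now the tray.

```bash
cat > tip.py <<'E'
from tray import *
PH=8.5;G=np.array([616.8,-357.2,45.])
move_gripper(42)
p,q=tpose(PH,0,G=G+[0,0,110]);move_to(p,q)
p,q=tpose(PH,0,G=G);print(servo_line(p,max_speed=90,max_force=12));print(sense()["ee_pos"])
move_gripper(4,100);print("w",sense()["width"],sense()["grip_force"],sense()["ee_pos"])
p0=sense()["ee_pos"];f0=sense()["contact_force"]
servo_line(p0+[0,0,130],max_speed=70);hold(.3);print("lift",sense()["contact_force"]-f0,sense()["width"],sense()["ee_pos"])
s=cam("scene");t=cam("top");a=s["bgr"][190:350,230:430];b=t["bgr"][150:310,300:450]
cv2.imwrite("pics/l1.png",cv2.resize(np.hstack([a,b]),None,fx=2.28,fy=2.28,interpolation=cv2.INTER_CUBIC));print(sense()["time_s"])
E
python3 tip.py
```

```text
False
[ 617.34 -357.57   26.82]
w 9.112902213703917 98.38349103927612 [ 617.16 -357.37   26.75]
lift [ 1.31 -0.58 -9.76] 8.899876683384711 [ 617.12 -357.35  156.66]
55.8333
```

View pics/l1.png

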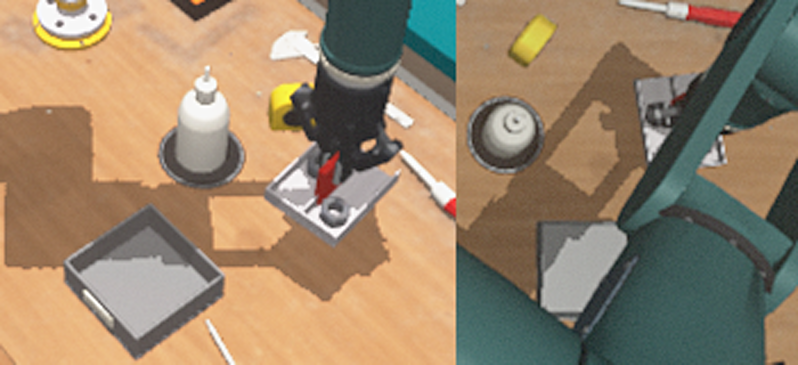

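The tray hangs level from the fin at crop (330,190), with both nuts still in it. Now I'll carry it over the bin and tip.

```bash
cat > tip2.py <<'E'
from tray import *
e=sense()["ee_pos"]
p,q=tpose(0,0,lip(0,30,110));servo_line([p[0],p[1],e[2]],rot=q,max_speed=110)
for th,z in((0,62),(15,62),(25,62),(35,62),(46,62)):
    p,q=tpose(0,th,lip(0,30,z));servo_line(p,rot=q,max_speed=60)
hold(.8)
s=cam("scene");t=cam("top");a=s["bgr"][190:350,230:430];b=t["bgr"][150:310,300:450]
cv2.imwrite("pics/l2.png",cv2.resize(np.hstack([a,b]),None,fx=2.28,fy=2.28,interpolation=cv2.INTER_CUBIC));print(sense()["time_s"],sense()["width"],sense()["ee_pos"]-p)
E
python3 tip2.py
```

```text
62.3333 8.578911948081794 [ 0.03  0.03 -0.07]
```

View pics/l2.png

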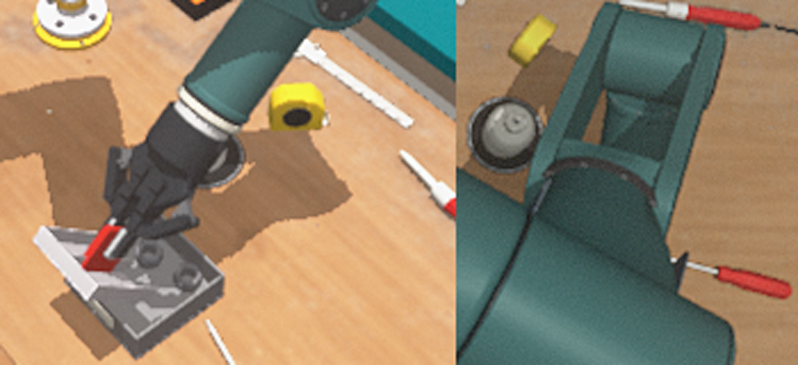

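Both nuts are in the bin at crop (150,250) and (188,275). I'll level the tray and return it to its original spot.

```bash
cat > back.py <<'E'
from tray import *
for th,z in((46,85),(23,85),(0,110)):
    p,q=tpose(0,th,lip(0,30,z));servo_line(p,rot=q,max_speed=90)
p,q=tpose(8.5,0,G=[617,-357.4,176]);servo_line(p,rot=q,max_speed=120);hold(.3)
servo_line([p[0],p[1],34],max_speed=70);hold(.2)
print(servo_line([p[0],p[1],26.5],max_speed=15,max_force=5),sense()["ee_pos"])
move_gripper(42);servo_line([p[0],p[1],140],max_speed=100)
goto_joints([1.028,0.359,1.51,0,1.272,-0.115]);hold(.5)
s=cam("scene");t=cam("top");a=s["bgr"][150:350,170:430];b=t["bgr"][150:300,160:440]
f=lambda i:cv2.resize(i,(500,int(500*i.shape[0]/i.shape[1])),interpolation=cv2.INTER_CUBIC)
cv2.imwrite("pics/l3.png",np.vstack([f(a),f(b)])[:600]);print(sense()["time_s"])
for c,a,ax in discs(t): print("disc",c,a,onz(t,c,30)[:2],phase(t,c,30))
E
python3 back.py
```

```text
True [ 616.89 -357.31   26.71]
75.0417
disc [229.67 201.34] 707.0 [627.7  133.42] (np.float64(67.95241658128327), np.float64(0.9423044411050993))
disc [189.45 195.84] 723.0 [642.29 259.78] (np.float64(15.864028315918688), np.float64(0.9437171151533166))
```

View pics/l3.png

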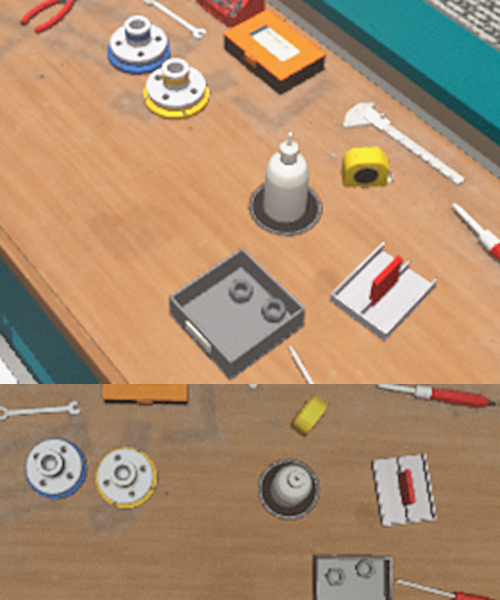

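Everything is in place: both flanges are seated at (138,45) and (176,88), the bottle is on the mat at (286,195), and both nuts are in the bin at (240,290) and (272,308). The empty tray lies flat at (383,290), and the other tools haven't moved.

```bash
python3 -c "
from rig import *
print(job_done())"
```

```text
the job is handed in; nothing more can be done
None
```

The job is handed in after about 75 s of robot time: the bottle stands upright on the mat, both flanges are seated on their own hubs, both nuts (all that were in the tray) are in the bin, and the empty tray is flat on the bench, as the final pictures show; no verdict came back.

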